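# Refit the juicer's filter basket on its splined drive

### The arm

A 6-joint arm with a two-finger parallel gripper is mounted at the origin on the work surface. World frame = base frame: x ahead of the robot, y to its left, z up, the work surface at z = 0. Lengths are in m, angles in rad, forces in N, time in s.
With the tool pointing down it reaches from about 0.275 to 0.975 m from the base axis. Payload 8.4 kg.
Tool frame: the origin (TCP) lies at the centre of the arm's flange, where the gripper is bolted on; the fingertips stand 190 mm ahead of it and the grasp point (between the pads) lies 171 mm ahead of it; z points along the fingers, y is the line along which they close (so a half turn about z gives the same grasp; the last joint's range is limited). The gripper opens to 92 mm and grips with 3 to 60 N. Pads are 20 mm wide; open, the fingers measure 128 mm over their backs; the gripper's body (75 mm by 189 mm) begins 69 mm behind the grasp point.
Start: joints at [1.212, 0.353, 1.633, -0, 1.155, -0.002], TCP at [0.218, 0.586, 0.405] pointing down, gripper open.
Joint ranges: [-2.63, 2.63], [-0.92, 2.1], [0.06, 2.66], [-1.3, 4.44], [0, 2.69], [-3.02, 3.02]. Speed limits (rad/s): [2.22, 2.22, 2.79, 3.14, 3.14, 3.14].

### API

Orientations are given as a 3x3 rotation matrix whose columns are the frame's x, y, z axes.
In Python, from station import env gives the robot as it stands.
- The arm moves only by the tool step_hand, called after "Request:" by a JSON object that holds its "name" and its "arguments", one argument or row to a line. Schema: {"type":"object","properties":{"plan":{"type":"array","items":{"type":"array","items":{"type":"number"},"minItems":6,"maxItems":6},"minItems":1,"maxItems":12},"jaw":{"type":"number"},"squeeze":{"type":"number"},"only":{"type":"string"},"quiet":{"type":"boolean"},"lines":{"type":"string"}},"required":["plan"],"additionalProperties":false}. plan is a list of rows, 1 to 12 of them, each of 6 numbers: dx, dy, dz in units of 25 mm, then a rotation vector rx, ry, rz in rad; each row is the pose to reach, as a shift and turn from the pose commanded when the call began, along the tool's axes at that moment; what a row does not reach only later rows make up. A row lasts 1/12 s, in which the tool goes at most 0.0417 m and 0.125 rad, less where a joint would pass 70% of its speed; a pose out of reach is approached as far as the arm can. jaw is the opening from 0.0 (shut) to 1.0 (fully open), set as the call begins (left out keeps the last). The fingers move at their own pace and stop on an object; squeeze is the grip in N (left out, the last holds). Time passes only in rows, so rows that do not move let the fingers close. The tool returns the time, the measured TCP pose, the force, the opening and the grip force at its end. only (a regular expression) keeps the lines of the reply that match it, lines (a string "A,B") keeps lines A to B, and quiet returns only ok. Input that does not fit is refused with a message, and nothing moves.
- env.sense(): the state, without advancing time (a new reading comes with each control period).
- env.capture(name): name is "scene" or "top" or "wrist"; returns the picture (420x560x3 uint8, red, green, blue); there is no depth.
- env.camera_model(name): a dict with "camera_matrix" (3x3 intrinsics, pixels), "xyz" and "rotation" of the camera in the world. Camera axes: x right, y down, z forward; pixel columns grow to the right and rows downward; lengths in m; the calibration is good to about 2 mm. A picture is of the moment at which its call begins: read the wrist's pose just before it. camera_model takes no time and is no camera call; for the wrist camera it gives the pose at the moment of the call.
- env.sign_off(): hands the job in; it is judged then, once.
The state is a dict: "clock": time; "joint_positions": joint angles; "qvel": joint speeds; "joint_torque": joint torques, N m; "ee_pos": TCP position; "tool_rot": TCP orientation; "contact_force": force on the tool from outside, world axes, zero at the start; "wrist_torque": the same for the moment, N m; "grip_width": opening from 0.0 (shut) to 1.0 (fully open); "finger_force": force on a finger pad.
Only numpy, scipy, OpenCV 4.12 (cv2) and the standard library are available. Lean on these libraries where they do the work, as an engineer would, in place of code of your own. Each camera call takes 0.05 s, during which the arm holds its last target. There are 200 camera calls.

### The job

The juicer has just been washed: lift the cleaning brush off its bowl and lay it down gently on the counter, then carry the round filter basket over, set it on the splined drive in the middle of the bowl, and press and rock it round until the teeth mesh and it drops fully home, sitting level. Do not drop or throw the brush or the basket, do not force the basket, and leave everything else on the counter as it stands.

Things in the scene. Friction and masses are not known exactly. Their poses are not given: they have to be found in the camera images.
- juicer: centrifugal juicer, fixed: round steel motor base (180 across) carrying an open round black bowl; own z is the axis of bowl and drive; origin on it at counter height. Own +x: pulp bin behind, reaching 200 from the axis, top 175 above the counter. Own +y: juice spout, reaching 153. Nothing on the juicer is higher than the bowl's rim
- bowl (a point): centre of the bowl's mouth, level with the top of its rim, 195 above the counter; bowl 140 inside and 153 outside diameter, its floor 45 below this point
- drive (a point): centre of the seat for the basket's hub: the flat flange of the drive in the middle of the bowl, 158 above the counter. The drive does not turn or yield (motor braked). Up from the seat stand six straight spline teeth, 60 degrees apart, 14 high, 5.5 wide, 38 over their tips, round a pilot nose
- nose_tip (a point): blunt tip of the drive's round pilot nose, 34 above the seat; the nose is 22 in diameter and straight up to 24 above the seat, then tapers to 8 at this tip
- basket: juicer's filter basket, open above: steel strainer cup, thick black plastic rim, black hub in its middle; 62 high, 190 to 310 g. Origin: centre of the underside, at the mouth of the hub's bore; own z up. Wall tapers down to 95 across at the floor, which is 4 thick. Starts upright on the counter, turned any way round
- basket_rim (a point): centre of the basket's mouth, level with the top of its rim, 62 above the underside. The rim is an upright ring, 124 outside and 108 inside diameter, so 8 thick (can be pinched), reaching 16 down from this level. With the basket home it is 220 above the counter
- basket_crown (a point): centre of the hub's flat closed top, 52 across, 41 above the basket's underside: the place to press (within about 18 of the centre, or the basket tips). A straight finger bar stands across the crown through this point, along the basket's own x: 48 long, 6 thick, 8 high. Friction on the bare crown hardly turns the basket; the bar does
- basket_bore (a point): mouth of the hub's bore, on the underside (same point as the basket's origin). Bore 36 deep; six teeth like the drive's in its lowest 14, 25 clear between their tips: the nose enters at any turn, the teeth only where they find the gaps (about 5 degrees either way, every 60). Teeth on teeth it stands level 14 above the seat; in mesh it drops under its weight or a light push; no latch
- brush: white cleaning brush lying on its back across the juicer's bowl rim, bristles up; 195 long, 60 g; origin: middle of the underside; own x along it towards the bristle head. Handle bar 18 wide, 12 thick; the head (own x 33 to 95) is 26 wide and 26 thick with its bristles
- dish: bystander, to be left alone: plain steel bowl with no hub, rim diameter 120, 55 high, standing on the counter; origin: centre of its underside
- pusher: bystander, to be left alone: the juicer's food pusher, a grey plastic plug, 72 across its top flange, 58 across the body, 140 high, standing on end; origin: centre of its underside
- jug: bystander, to be left alone: clear juice jug under the spout, 92 across, 120 high, its handle to its own +y reaching 83 from its axis; origin: centre of its underside
- syrup: bystander, to be left alone: tall amber syrup bottle, 68 across, 290 high, standing between the juicer and the washed parts; origin: centre of its underside
- tumbler: bystander, to be left alone: drinking glass, 68 across the mouth, 115 high. (Fixed equipment, such as the lid, fruit bowl, board, trays and card reader, stands only along the back and side edges, more than 730 ahead of the robot or 480 to its sides); origin: centre of its underside
- salt: bystander, to be left alone: small glass salt shaker, 40 across, 79 high; origin: centre of its underside
- pepper: bystander, to be left alone: small glass pepper shaker, 40 across, 79 high; origin: centre of its underside

How it is judged:
On the way, in this order (a step that is already met when the one before it is completed fails the run):
1. the brush lies on the counter, off the juicer and let go (height (world z) of brush below 0.03 m and horizontal distance between brush and drive above 0.13 m and linear speed of brush below 0.05 m/s and contact force between the fingers and brush below 0.1 N), for 0.2 s.
2. the basket stands on the drive, its bore over the nose (teeth meshed or not yet) (horizontal distance between basket and drive below 0.008 m and z of basket in the frame of drive below 0.019 m and angle between basket's own z axis and vertical below 0.15 rad), for 0.2 s.
At the end, for the whole second after the job is handed in: The basket is home on the drive: its underside within 3.5 mm of the seat, centred within 5 mm, tilted less than 0.05 rad, at rest; the brush lies at rest on the counter (origin below 30 mm) with its middle more than 130 mm from the drive's axis (horizontal distance between basket and drive below 0.005 m and z of basket in the frame of drive between -0.005 and 0.0035 m and angle between basket's own z axis and vertical below 0.05 rad and linear speed of each of basket, brush below 0.02 m/s and angular speed of basket below 0.1 rad/s and height (world z) of brush below 0.03 m and horizontal distance between brush and drive above 0.13 m); the robot touches nothing.
It fails at once if one of the other things on the counter is shifted by more than 30 mm (distance of any of dish, pusher, jug, syrup, tumbler, salt, pepper from where it was at the start of the episode above 0.03 m).
It fails at once if one of the other things on the counter is tipped over (more than 0.35 rad) (angle between any of dish, pusher, jug, syrup, tumbler, salt, pepper's own z axis and vertical above 0.35 rad).
It fails at once if the brush is dropped or thrown (faster than 1.4 m/s) (linear speed of brush above 1.4 m/s).
It fails at once if the basket is dropped or thrown (faster than 1.2 m/s) (linear speed of basket above 1.2 m/s).
It fails at once if the basket is forced onto the juicer (more than 70 N) (contact force between basket and juicer above 70 N).
It also fails if it takes over 64 s, if anything falls off the work surface, if the arm or the gripper's body presses on something with over 40 N, if the wrist force passes 120 N, or if a joint passes its speed limit or range.

## Working session

There is one attempt and no reset: what is moved stays moved. The work goes in short steps, Python scripts to look and compute and a tool call to move; the robot and the scene stay as the last step left them, time stands still between calls to the robot, and variables do not carry over. Pictures are saved under pics/ and viewed, at most 10 in all, crops included, and the job is handed in when it is done.

```bash
ls; mkdir -p pics
```

Run:
```python
from station import env
import cv2,numpy as np
np.set_printoptions(precision=4,suppress=True)
for n in("scene","top"):
    im=env.capture(n);cv2.imwrite(f"pics/{n}0.png",im[:,:,::-1])
    m=env.camera_model(n);print(n,m)
s=env.sense();print(s["clock"],s["ee_pos"],s["tool_rot"])
```

```text
pics
station.py
scene {'camera_matrix': array([[444.1054,   0.    , 281.6296],
       [  0.    , 444.1054, 211.1234],
       [  0.    ,   0.    ,   1.    ]]), 'xyz': array([ 0.9448, -0.5795,  0.831 ]), 'rotation': array([[ 0.7842,  0.4446, -0.4327],
       [ 0.6204, -0.5525,  0.5566],
       [ 0.0084, -0.705 , -0.7092]])}
top {'camera_matrix': array([[408.0547,   0.    , 282.57  ],
       [  0.    , 408.0547, 215.547 ],
       [  0.    ,   0.    ,   1.    ]]), 'xyz': array([ 0.382 , -0.0396,  1.2538]), 'rotation': array([[-0.0105, -0.9921,  0.125 ],
       [-0.9999,  0.0103, -0.0027],
       [ 0.0014, -0.125 , -0.9922]])}
0.1 [0.2182 0.5854 0.404 ] [[-0.937   0.3493 -0.0004]
 [ 0.3493  0.937  -0.0012]
 [-0.     -0.0013 -1.    ]]
```

View pics/top0.png

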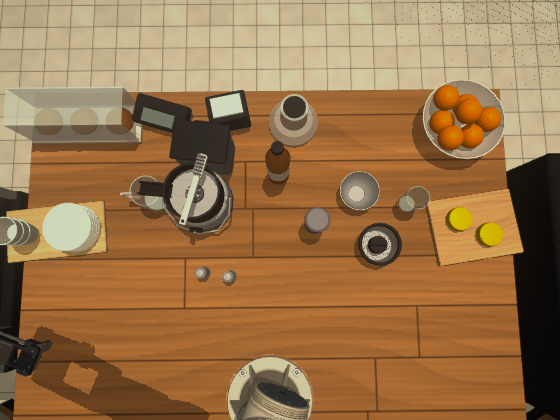

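View pics/scene0.png

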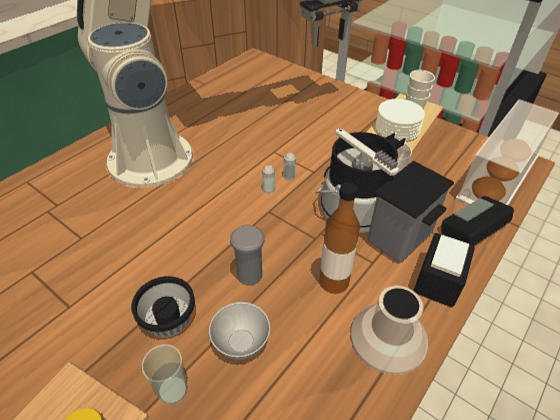

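Top view: bowl at about (195,195), with the brush across it from (184,222) to its striped head at (203,157). The basket is at (379,245), syrup (278,160), pusher (317,220), dish (360,190). The scene view confirms this: basket (164,305), bowl (365,155).

Create h.py:
```python
from station import env
import cv2,numpy as np
np.set_printoptions(precision=4,suppress=True)
def ray(m,p):
    d=m["rotation"]@np.linalg.inv(m["camera_matrix"])@np.array([p[0],p[1],1.]);return np.array(m["xyz"]),d/np.linalg.norm(d)
def plane(m,p,z):
    o,d=ray(m,p);return o+d*(z-o[2])/d[2]
def tri(m1,p1,m2,p2):
    o1,d1=ray(m1,p1);o2,d2=ray(m2,p2)
    t=np.linalg.lstsq(np.c_[d1,-d2],o2-o1,rcond=None)[0]
    a,b=o1+t[0]*d1,o2+t[1]*d2;return (a+b)/2,np.linalg.norm(a-b)
def big(mask,box):
    x0,y0,x1,y1=box;k=np.zeros_like(mask);k[y0:y1,x0:x1]=mask[y0:y1,x0:x1]
    c=cv2.findContours(k,cv2.RETR_EXTERNAL,cv2.CHAIN_APPROX_NONE)[0];return max(c,key=cv2.contourArea)
def down(m,c,z):  # contour rayed to plane z, mm circle fit
    P=np.array([plane(m,p[0],z)[:2] for p in c]);A=np.c_[2*P,np.ones(len(P))]
    s=np.linalg.lstsq(A,(P**2).sum(1),rcond=None)[0];return s[:2],np.sqrt(s[2]+s[0]**2+s[1]**2)
```

Run:
```python
from h import *
T=cv2.imread("pics/top0.png");S=cv2.imread("pics/scene0.png");mt,ms=env.camera_model("top"),env.camera_model("scene")
dk=lambda I:((I.max(2)<70)*255).astype(np.uint8)
cl=lambda k:cv2.morphologyEx(k,cv2.MORPH_CLOSE,np.ones((5,5)))
ct=big(cl(dk(T)),(350,215,410,275));cs=big(cl(dk(S)),(120,265,205,345))
print("basket top bbox",cv2.boundingRect(ct),down(mt,ct,.062),cv2.fitEllipse(ct));
print("scene",cv2.boundingRect(cs),down(ms,cs,.062))
# brush: bright low-saturation
H=cv2.cvtColor(T,cv2.COLOR_BGR2HSV);w=((H[...,2]>190)&(H[...,1]<60)).astype(np.uint8)*255
cb=big(w,(165,145,230,235));r=cv2.minAreaRect(cb);print("brush",r)
b=cv2.boxPoints(r);print(b,[plane(mt,p,.207) for p in b])
a=np.hstack([cv2.resize(T[140:240,150:240],None,fx=4,fy=4,interpolation=2),cv2.resize(T[205:305,335:425],None,fx=4,fy=4,interpolation=2)]);cv2.imwrite("pics/a.png",a)
b=np.hstack([cv2.resize(S[110:260,310:440],None,fx=3,fy=3,interpolation=2),cv2.resize(S[250:400,110:220],None,fx=3,fy=3,interpolation=2)]);cv2.imwrite("pics/b.png",b)
```

```text
basket top bbox (356, 223, 46, 43) (array([ 0.4456, -0.3233]), np.float64(0.06186717963708038)) ((379.0491638183594, 244.065673828125), (41.1768684387207, 43.720218658447266), 76.07599639892578)
scene (132, 277, 63, 58) (array([ 0.4516, -0.3311]), np.float64(0.06388199766575153))
brush ((187.3119354248047, 198.7935791015625), (8.907785415649414, 50.5732307434082), 16.69924545288086)
[[175.7798 221.7339]
 [190.3119 173.2936]
 [198.844  175.8532]
 [184.3119 224.2936]] [array([0.5007, 0.2332, 0.207 ]), array([0.628, 0.198, 0.207]), array([0.6209, 0.1756, 0.207 ]), array([0.4938, 0.2111, 0.207 ])]
```

View pics/a.png

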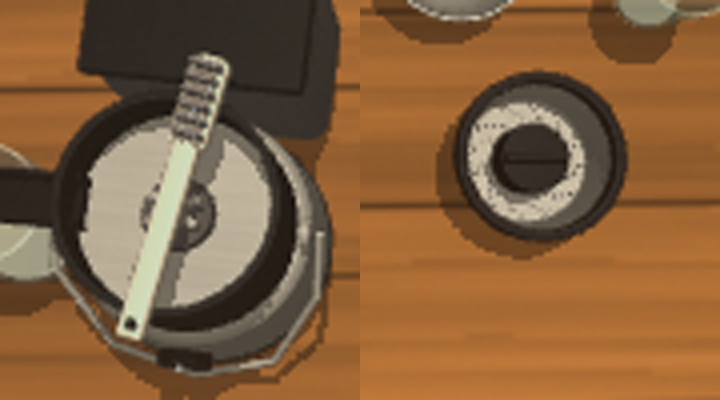

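View pics/b.png

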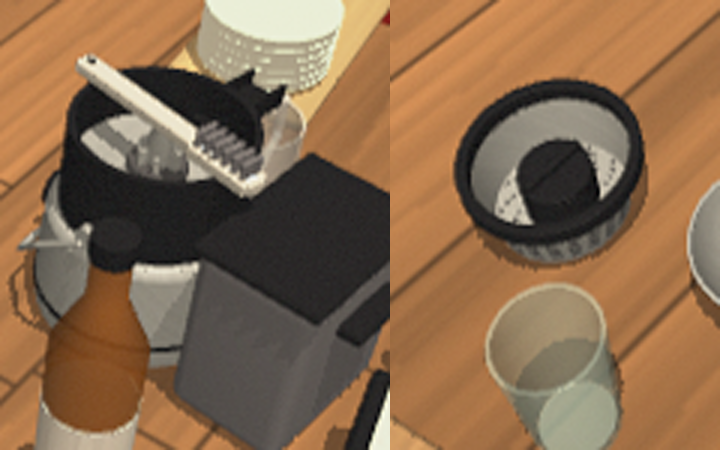

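Crop a: brush handle end (130,325), head end (217,62), nose near (193,212); finger bar from (500,160) to (566,161). Crop b: handle end (82,62), head end (255,188). I'll triangulate these and fit the bowl rim.

Run:
```python
from h import *
mt,ms=env.camera_model("top"),env.camera_model("scene")
f=lambda p,s,o:np.array(p)/s-.5+.5/s+np.array(o)
A=lambda *p:f(p,4,(150,140));AR=lambda *p:f((p[0]-360,p[1]),4,(335,205));B=lambda *p:f(p,3,(310,110));BR=lambda *p:f((p[0]-390,p[1]),3,(110,250))
for n,a,b in(("handle",A(130,325),B(82,62)),("head",A(217,62),B(255,188)),("nose",A(193,212),B(157,140)),("crown",AR(532,160),BR(558,178)),
  ("bar1",AR(500,160),BR(525,205)),("bar2",AR(566,161),BR(590,150))):print(n,*tri(mt,a,ms,b))
# bowl outer rim: black points by eye, rayed to z .195
P=np.array([[A(50,205)],[A(130,110)],[A(85,140)],[A(295,235)],[A(215,330)],[A(130,310)],[A(72,265)]]);print("bowl top",down(mt,P,.195))
P=np.array([[B(62,100)],[B(80,165)],[B(262,140)],[B(140,65)]]);print("bowl scene",down(ms,P,.195))
print("crown@.041",plane(mt,AR(532,158),.045))
T=cv2.imread("pics/top0.png")
for n,p,z in(("pusher",(317,218),.14),("syrup",(276,147),.29),("dish",(360,190),.055),("salt",(201,272),.079),("pepper",(228,276),.079),("tumbler",(418,197),.115)):print(n,plane(mt,p,z))
m=env.camera_model("wrist");s=env.sense();R=s["tool_rot"];print("cam in tool",R.T@(m["xyz"]-s["ee_pos"]),R.T@m["rotation"],m["camera_matrix"])
```

```text
handle [0.4997 0.2143 0.2071] 0.007787127645403095
head [0.6788 0.1648 0.2006] 0.0013022641632331703
nose [0.5832 0.1841 0.1854] 0.006838657091407328
crown [ 0.4455 -0.3271  0.0289] 0.00011340522358315328
bar1 [ 0.4354 -0.3288 -0.0083] 0.042587447050421105
bar2 [ 0.4558 -0.3261  0.0702] 0.041160893541277034
bowl top (array([0.5792, 0.1898]), np.float64(0.07872078264438777))
bowl scene (array([0.5819, 0.1915]), np.float64(0.08037276098001439))
crown@.041 [ 0.4461 -0.3234  0.045 ]
pusher [ 0.5146 -0.1372  0.14  ]
syrup [ 0.6716 -0.028   0.29  ]
dish [ 0.6075 -0.2748  0.055 ]
salt [0.3702 0.1915 0.079 ]
pepper [0.3581 0.1145 0.079 ]
tumbler [ 0.5744 -0.4265  0.115 ]
cam in tool [ 0.0718 -0.0006  0.0199] [[ 0.0005 -0.9667 -0.256 ]
 [ 1.      0.0002  0.0009]
 [-0.0008 -0.256   0.9667]] [[359.5721   0.     281.287 ]
 [  0.     359.5721 210.6697]
 [  0.       0.       1.    ]]
```
Bar1/bar2 swapped: bar1 in top (left = +y) pairs with... In scene, camera at (0.94,-0.58) looking -x,+y; +y direction is to image right & up. So bar1 (left in top, +y) ↔ (590,150). OK so crown ~(0.4455,-0.325, ~?) fine.

The rows are not in the units I measure in: shifts go in units of 25 mm. I convert before sending: -0.05 m is -2, -0.4 m is -16.

Request:
{"name": "step_hand", "arguments": {
  "plan": [
    [-0.8,-0.4,-0.2,0,0,0],
    [-2,-1,-0.4,0,0,-0.02],
    [-3.4,-1.6,-0.6,0,0,-0.04],
    [-4.8,-2.32,-0.8,0,0,-0.06],
    [-6.2,-3,-1,0,0,-0.07],
    [-7.6,-3.68,-1.2,0,0,-0.087],
    [-9,-4.36,-1.4,0,0,-0.087],
    [-10.4,-5.04,-1.6,0,0,-0.087],
    [-11.8,-5.72,-1.8,0,0,-0.087],
    [-13.2,-6.4,-2,0,0,-0.087],
    [-14.6,-7.08,-2,0,0,-0.087],
    [-16,-7.76,-2,0,0,-0.087]
  ],
  "jaw": 0.6
}}

```text
clock: 1.1
ee_pos: [0.5264, 0.2625, 0.4549]
tool_rot: [[-0.964, 0.267, 0.0], [0.267, 0.964, 0.0], [-0.0, 0.0, -1.0]]
contact_force: [0.3, 0.4, -0.8]
grip_width: 0.598
finger_force: 0.0
```

Run:
```python
from h import *
s=env.sense();R=s["tool_rot"];print(R,R.T@(np.array([.6,.186,.45])-s["ee_pos"]))
```

```text
[[-0.9638  0.2665  0.0003]
 [ 0.2665  0.9638  0.0002]
 [-0.0002  0.0003 -1.    ]] [-0.0914 -0.0541  0.0049]
```

Scaled: -0.091 m is -3.64, -0.08 m is -3.2.

Request:
{"name": "step_hand", "arguments": {
  "plan": [
    [-1.2,-0.72,0.08,0,0,0],
    [-2.4,-1.44,0.16,0,0,0],
    [-3.2,-1.92,0.2,0,0,0],
    [-3.64,-2.16,0.2,0,0,0],
    [-3.64,-2.16,0.2,0,0,0]
  ]
}}

```text
clock: 1.52
ee_pos: [0.5999, 0.1863, 0.4491]
tool_rot: [[-0.963, 0.269, -0.0], [0.269, 0.963, -0.001], [0.0, -0.001, -1.0]]
contact_force: [-0.7, -0.0, -0.3]
grip_width: 0.602
finger_force: 0.0
```

Run:
```python
from h import *
import pickle
m=env.camera_model("wrist");I=env.capture("wrist")[:,:,::-1];cv2.imwrite("pics/w1.png",I);pickle.dump(m,open("w1.pkl","wb"))
H=cv2.cvtColor(I,cv2.COLOR_BGR2HSV);
```

```text
(no output)
```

View pics/w1.png

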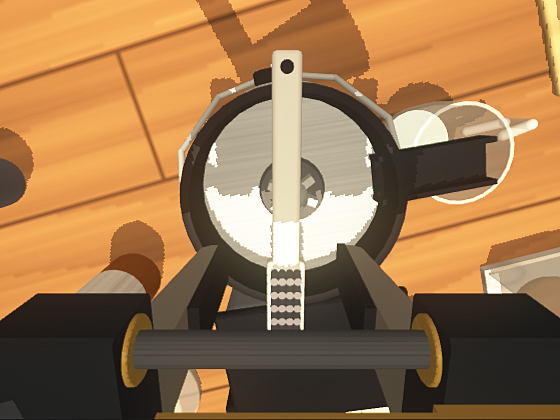

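Wrist view: the handle runs straight down the image from its end at (287,50) to the head at about (287,265–330). The bowl is centred near (290,185), and the fingers sit either side of the head.

Run:
```python
from h import *
import pickle
w=pickle.load(open("w1.pkl","rb"));mt,ms=env.camera_model("top"),env.camera_model("scene")
f=lambda p,s,o:np.array(p)/s-.5+.5/s+np.array(o)
A=lambda *p:f(p,4,(150,140));B=lambda *p:f(p,3,(310,110))
for n,p,a,b in(("hole",(287,67),A(130,324),B(89,62)),("join",(286,263),A(188,143),B(196,130))):
    print(n,"w-top",*tri(w,p,mt,a),"w-scene",*tri(w,p,ms,b))
for p in((287,67),(287,50),(274,100),(302,100),(286,263),(274,220),(300,220)):print(p,plane(w,p,.207))
s=env.sense();print(s["ee_pos"])
I=cv2.imread("pics/w1.png");k=((I.max(2)<60)*255).astype(np.uint8)
c=big(cv2.morphologyEx(k,cv2.MORPH_OPEN,np.ones((3,3))),(170,70,420,250))
```

```text
hole w-top [0.5043 0.2164 0.2054] 0.0023651752820452346 w-scene [0.5037 0.2146 0.2073] 0.003597293681401777
join w-top [0.6231 0.1821 0.2049] 0.0009341193390495984 w-scene [0.6187 0.1827 0.2143] 0.0021680277477115865
(287, 67) [0.5053 0.2154 0.207 ]
(287, 50) [0.4965 0.2178 0.207 ]
(274, 100) [0.5208 0.2032 0.207 ]
(302, 100) [0.5253 0.2191 0.207 ]
(286, 263) [0.6227 0.1825 0.207 ]
(274, 220) [0.5919 0.183  0.207 ]
(300, 220) [0.5964 0.1991 0.207 ]
[0.5989 0.1875 0.4492]
```

Scaled: -0.002 m is -0.08, 0.002 m is 0.08.

Request:
{"name": "step_hand", "arguments": {
  "plan": [
    [-0.08,0.08,0.6,0,0,0],
    [-0.12,0.08,1.6,0,0,0],
    [-0.12,0.08,2.2,0,0,0],
    [-0.12,0.08,2.52,0,0,0],
    [-0.12,0.08,2.52,0,0,0]
  ]
}}

```text
clock: 1.98
ee_pos: [0.6007, 0.1901, 0.3849]
tool_rot: [[-0.964, 0.265, -0.003], [0.265, 0.964, -0.001], [0.003, -0.002, -1.0]]
contact_force: [-0.7, -0.7, -0.8]
grip_width: 0.6
finger_force: 0.0
```

Request:
{"name": "step_hand", "arguments": {
  "plan": [
    [0,0,0,0,0,0],
    [0,0,0,0,0,0],
    [0,0,0,0,0,0],
    [0,0,0,0,0,0],
    [0,0,0,0,0,0],
    [0,0,0,0,0,0]
  ],
  "jaw": 0.0,
  "squeeze": 20
}}

```text
clock: 2.48
ee_pos: [0.6022, 0.1889, 0.3872]
tool_rot: [[-0.964, 0.267, 0.001], [0.267, 0.964, 0.0], [-0.001, 0.0, -1.0]]
contact_force: [-0.8, 1.2, 4.0]
grip_width: 0.194
finger_force: 20.0
```

Scaled: -0.231 m is -9.24, 0.125 m is 5.

Request:
{"name": "step_hand", "arguments": {
  "plan": [
    [0,0,-0.4,0,0,0],
    [0,0,-1.2,0,0,0],
    [0,0,-2.2,0,0,0],
    [0.4,-0.8,-3,0,0,0],
    [1.04,-1.92,-3.2,0,0,0],
    [1.68,-3.12,-3.2,0,0,0],
    [2.32,-4.32,-3.2,0,0,0],
    [2.96,-5.52,-3.2,0,0,0],
    [3.6,-6.72,-3.2,0,0,0],
    [4.24,-7.92,-3.2,0,0,0],
    [4.8,-8.88,-3.2,0,0,0],
    [5,-9.24,-3.2,0,0,0]
  ]
}}

```text
clock: 3.48
ee_pos: [0.4176, -0.002, 0.4673]
tool_rot: [[-0.964, 0.268, -0.0], [0.268, 0.964, -0.001], [0.0, -0.001, -1.0]]
contact_force: [0.3, 0.9, -0.2]
grip_width: 0.191
finger_force: 20.0
```

Request:
{"name": "step_hand", "arguments": {
  "plan": [
    [0,0,0.8,0,0,0],
    [0,0,2,0,0,0],
    [0,0,3.4,0,0,0],
    [0,0,4.8,0,0,0],
    [0,0,6.2,0,0,0],
    [0,0,7.4,0,0,0],
    [0,0,8.4,0,0,0],
    [0,0,9,0,0,0],
    [0,0,9.4,0,0,0],
    [0,0,9.6,0,0,0],
    [0,0,9.6,0,0,0],
    [0,0,9.6,0,0,0]
  ]
}}

```text
clock: 4.48
ee_pos: [0.4206, -0.0002, 0.2271]
tool_rot: [[-0.964, 0.267, 0.0], [0.267, 0.964, 0.0], [-0.0, 0.0, -1.0]]
contact_force: [-0.4, -0.1, -0.4]
grip_width: 0.194
finger_force: 20.0
```

Scaled: 0.035 m is 1.4, 0.034 m is 1.36.

Request:
{"name": "step_hand", "arguments": {
  "plan": [
    [0,0,0.48,0,0,0],
    [0,0,0.88,0,0,0],
    [0,0,1.16,0,0,0],
    [0,0,1.28,0,0,0],
    [0,0,1.32,0,0,0],
    [0,0,1.36,0,0,0],
    [0,0,1.4,0,0,0],
    [0,0,1.4,0,0,0]
  ]
}}

```text
clock: 5.15
ee_pos: [0.4203, -0.0004, 0.1921]
tool_rot: [[-0.964, 0.267, 0.001], [0.267, 0.964, 0.0], [-0.001, 0.0, -1.0]]
contact_force: [-0.4, -0.7, 1.2]
grip_width: 0.196
finger_force: 20.0
```

Request:
{"name": "step_hand", "arguments": {
  "plan": [
    [0,0,0,0,0,0],
    [0,0,0,0,0,0],
    [0,0,0,0,0,0],
    [0,0,-0.4,0,0,0],
    [0,0,-1.4,0,0,0],
    [0,0,-2.8,0,0,0],
    [0,0,-4.4,0,0,0],
    [0,0,-6,0,0,0],
    [0,0,-7.6,0,0,0],
    [0,0,-8.6,0,0,0],
    [0,0,-9.2,0,0,0]
  ],
  "jaw": 0.45
}}

```text
clock: 6.07
ee_pos: [0.4204, -0.0004, 0.4254]
tool_rot: [[-0.964, 0.266, 0.005], [0.266, 0.964, -0.0], [-0.005, 0.001, -1.0]]
contact_force: [0.5, 0.7, -0.0]
grip_width: 0.45
finger_force: 0.0
```

Request:
{"name": "step_hand", "arguments": {
  "plan": [
    [-0.2,-0.6,0,0,0,0.12],
    [-0.6,-1.6,0,0,0,0.24],
    [-1,-2.8,0,0,0,0.36],
    [-1.44,-4,0,0,0,0.48],
    [-1.88,-5.2,0,0,0,0.6],
    [-2.32,-6.4,0,0,0,0.72],
    [-2.76,-7.6,0,0,0,0.84],
    [-3.2,-8.8,0,0,0,0.96],
    [-3.64,-10,0,0,0,1.08],
    [-4.08,-11.2,0,0,0,1.2],
    [-4.4,-12,0,0,0,1.3],
    [-4.48,-12.24,0,0,0,1.3]
  ]
}}

```text
clock: 7.07
ee_pos: [0.4465, -0.3279, 0.4215]
tool_rot: [[0.006, 1.0, 0.0], [1.0, -0.006, -0.001], [-0.001, 0.0, -1.0]]
contact_force: [-0.0, 0.4, -0.8]
grip_width: 0.446
finger_force: 0.0
```

Request:
{"name": "step_hand", "arguments": {
  "plan": [
    [0,0,0,0,0,0],
    [0,0,0,0,0,0]
  ]
}}

```text
clock: 7.23
ee_pos: [0.4461, -0.3246, 0.4213]
tool_rot: [[-0.003, 1.0, -0.001], [1.0, 0.003, 0.001], [0.001, -0.001, -1.0]]
contact_force: [-0.9, -1.2, 0.8]
grip_width: 0.45
finger_force: 0.0
```

Run:
```python
from h import *
import pickle
m=env.camera_model("wrist");s=env.sense();I=env.capture("wrist")[:,:,::-1];cv2.imwrite("pics/w2.png",I);pickle.dump((m,s),open("w2.pkl","wb"))
T=env.capture("top")[:,:,::-1];cv2.imwrite("pics/top2.png",T)
```

```text
(no output)
```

View pics/w2.png

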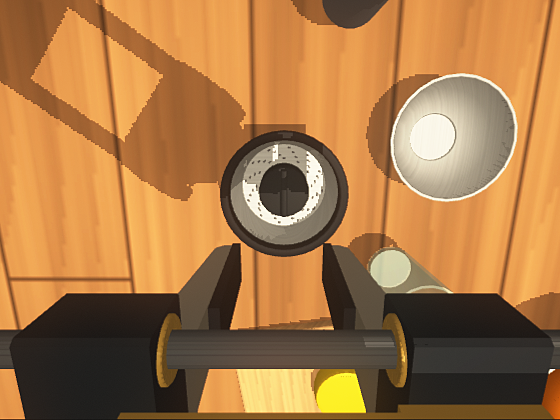

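View pics/top2.png

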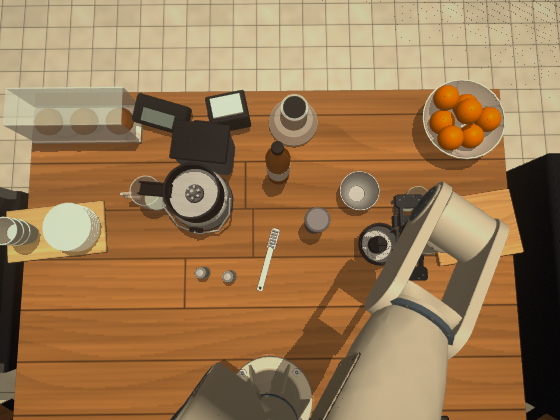

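The brush now lies on the counter at (267,262) in the top view, and the bowl is clear, with the drive at (194,193). In the wrist view the basket is at (285,193) with its bar roughly vertical. I'll refine the bar and drive positions.

Run:
```python
from h import *
import pickle
m,s=pickle.load(open("w2.pkl","rb"));mt,ms=env.camera_model("top"),env.camera_model("scene")
I=cv2.imread("pics/w2.png");g=I.max(2).astype(np.uint8)
k=cv2.morphologyEx(((g<75)*255).astype(np.uint8),cv2.MORPH_OPEN,np.ones((3,3)))
c=big(k,(215,125,352,262));print("rim wrist",cv2.boundingRect(c),down(m,c,.062),s["ee_pos"])
cr=cv2.resize(g[155:225,250:320],None,fx=6,fy=6,interpolation=2);a=np.clip(cr.astype(int)*3,0,255).astype(np.uint8)
T=cv2.imread("pics/top2.png");b=cv2.resize(T[155:225,160:230],None,fx=6,fy=6,interpolation=2);b=cv2.convertScaleAbs(b,alpha=1.3)
cv2.imwrite("pics/c.png",np.hstack([cv2.cvtColor(a,8),b[:,:360]]))
H=cv2.cvtColor(T,cv2.COLOR_BGR2HSV)
# bright bowl floor (z .150, 140 across partly) and dark bowl ring
for box in((160,155,228,230),):
    k=((T.max(2)<75)*255).astype(np.uint8)
```

```text
rim wrist (220, 131, 122, 131) (array([ 0.4493, -0.331 ]), np.float64(0.05808680294166852)) [ 0.4461 -0.3246  0.4213]
```

View pics/c.png

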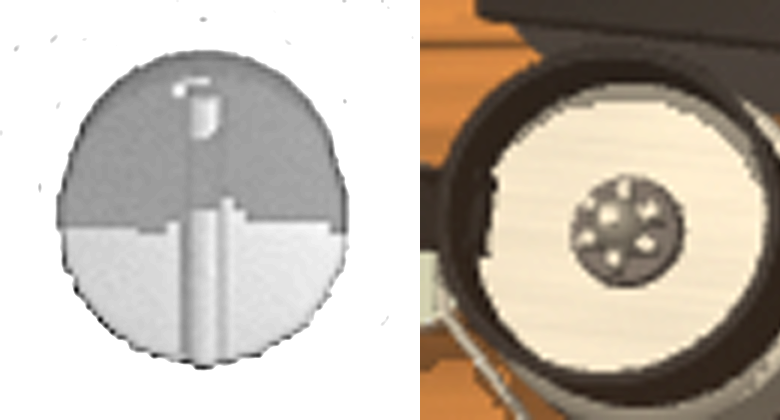

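Crop c: bar top runs from (204,92) to (199,345), and the crown spans x 57–348, centred near 203. On the right, the drive flange spans x 571–685 and y 175–287, centred near (628,231), with its tooth tops around (621,225).

Run:
```python
from h import *
import pickle
m,s=pickle.load(open("w2.pkl","rb"));w1=pickle.load(open("w1.pkl","rb"));mt,ms=env.camera_model("top"),env.camera_model("scene")
f=lambda p,s,o:np.array(p)/s-.5+.5/s+np.array(o)
C=lambda *p:f(p,6,(250,155));D=lambda *p:f((p[0]-420,p[1]),6,(160,155))
a,b=plane(m,C(205,92),.049),plane(m,C(199,345),.049);print("bar",a,b,np.linalg.norm(a-b),"yaw",np.degrees(np.arctan2(*(a-b)[[1,0]])))
a,b=plane(m,C(205,95),.049),plane(m,C(205,195),.049)
for n,x0,x1 in(("y110",190,220),("y330",182,217)):
    y=int(n[1:]);print(n,plane(m,C(x0,y),.049),plane(m,C(x1,y),.049))
cr=np.array([[C(57,215)],[C(348,215)],[C(203,50)],[C(203,367)],[C(100,105)],[C(315,110)],[C(100,320)]]);print("crown",down(m,cr,.041))
print("crown h",tri(m,C(203,208),mt,f((532-360,158),4,(335,205))))
print("flange top",down(mt,np.array([[D(571,231)],[D(685,231)],[D(628,175)],[D(628,287)]]),.158))
print("flange w1",down(w1,np.array([[(260,188)],[(325,188)],[(292,156)],[(292,219)]]),.158))
print("drive tri",tri(mt,D(628,231),w1,(292.5,187.5)))
# bowl mouth: dark ring outer in top
P=[[D(440,215)],[D(600,50)],[D(520,75)],[D(470,130)],[D(462,290)],[D(520,360)],[D(600,403)]];print("bowl outer",down(mt,np.array(P),.195))
# scene: bowl outer dark contour upper part
S=env.capture("scene")[:,:,::-1];cv2.imwrite("pics/scene2.png",S)
b=cv2.resize(S[120:210,315:415],None,fx=6,fy=6,interpolation=2);cv2.imwrite("pics/d.png",cv2.convertScaleAbs(b,alpha=1.4))
for n,I,mm in(("top",cv2.imread("pics/top0.png"),mt),):
    k=cv2.morphologyEx(((I.max(2)<75)*255).astype(np.uint8),3,np.ones((5,5)));c=big(k,(350,215,410,275));h=cv2.convexHull(c);print("rim",down(mm,h,.062))
```

```text
bar [ 0.4482 -0.3045  0.049 ] [ 0.4474 -0.3475  0.049 ] 0.04297022632169997 yaw 88.9473477738732
y110 [ 0.4458 -0.3075  0.049 ] [ 0.4507 -0.3075  0.049 ]
y330 [ 0.4445 -0.3449  0.049 ] [ 0.4504 -0.3449  0.049 ]
crown (array([ 0.4481, -0.3263]), np.float64(0.02594296141955166))
crown h (array([ 0.4483, -0.3327,  0.0053]), np.float64(4.202894900138757e-05))
flange top (array([0.5844, 0.1974]), np.float64(0.02585012824219057))
flange w1 (array([0.5848, 0.1988]), np.float64(0.024771727287153378))
drive tri (array([0.5855, 0.1988, 0.1518]), np.float64(7.080419970218237e-05))
bowl outer (array([0.5828, 0.1912]), np.float64(0.07899880973851219))
rim (array([ 0.445 , -0.3228]), np.float64(0.06313487096059785))
```

View pics/d.png

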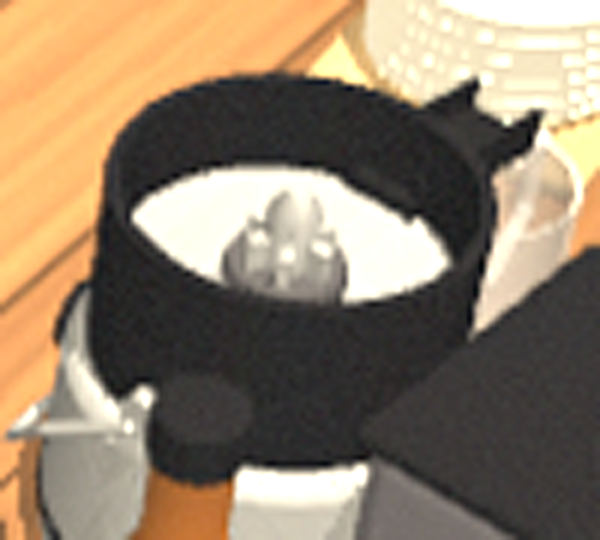

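Crop d: bowl clear, nose tip near (295,190). The outer rim passes through (105,180), (200,85), (300,75), (400,95) and (492,185).

Run:
```python
from h import *
import pickle
m,s=pickle.load(open("w2.pkl","rb"));mt,ms=env.camera_model("top"),env.camera_model("scene")
f=lambda p,s,o:np.array(p)/s-.5+.5/s+np.array(o)
D=lambda *p:f((p[0]-420,p[1]),6,(160,155));E=lambda *p:f(p,6,(315,120))
print("nose scene",plane(ms,E(295,192),.190),"teeth top",plane(mt,D(621,225),.172))
print("bowl scene",down(ms,np.array([[E(*p)] for p in((105,180),(130,125),(200,85),(300,75),(400,95),(470,145),(492,185))]),.195))
for q in((615,215),(618,218),(621,212)):print("nose tri",tri(mt,D(*q),ms,E(295,194)))
T=cv2.imread("pics/top2.png");H=cv2.cvtColor(T,cv2.COLOR_BGR2HSV)
k=((T.min(2)>135)&(H[...,1]<90)).astype(np.uint8)*255;k=cv2.morphologyEx(k,3,np.ones((9,9)));c=cv2.convexHull(big(k,(165,160,228,222)));print("floor",cv2.boundingRect(c),down(mt,c,.15))
k=((T.max(2)<75)*255).astype(np.uint8);print("bar tri",tri(m,f((202,215),6,(250,155)),ms,f((558-390,176),3,(110,250))))
print(s["tool_rot"].T@(np.array([.448,-.326,.232])-s["ee_pos"]))
```

```text
nose scene [0.5817 0.1998 0.19  ] teeth top [0.5845 0.1976 0.172 ]
bowl scene (array([0.5849, 0.1985]), np.float64(0.07566327693956061))
nose tri (array([0.5845, 0.1953, 0.1932]), np.float64(0.0011127496892069072))
nose tri (array([0.5839, 0.1946, 0.1931]), np.float64(0.0007050557267523574))
nose tri (array([0.5856, 0.1924, 0.1954]), np.float64(0.0005931150494256735))
floor (170, 172, 58, 45) (array([0.5827, 0.189 ]), np.float64(0.07341249942261141))
bar tri (array([ 0.448 , -0.3279,  0.0349]), np.float64(0.0002202116338678651))
[-0.0016  0.002   0.1893]
```

Scaled: 0.188 m is 7.52, 0.002 m is 0.08.

Request:
{"name": "step_hand", "arguments": {
  "plan": [
    [0,0.04,0.8,0,0,0],
    [-0.04,0.08,2,0,0,0],
    [-0.04,0.08,3.4,0,0,0],
    [-0.04,0.08,4.8,0,0,0],
    [-0.04,0.08,6,0,0,0],
    [-0.04,0.08,6.8,0,0,0],
    [-0.04,0.08,7.2,0,0,0],
    [-0.04,0.08,7.36,0,0,0],
    [-0.04,0.08,7.48,0,0,0],
    [-0.04,0.08,7.52,0,0,0],
    [-0.04,0.08,7.52,0,0,0]
  ]
}}

```text
clock: 8.3
ee_pos: [0.4489, -0.3263, 0.2348]
tool_rot: [[-0.001, 1.0, 0.002], [1.0, 0.001, -0.001], [-0.001, 0.002, -1.0]]
contact_force: [0.8, 0.0, 0.0]
grip_width: 0.451
finger_force: 0.0
```

Request:
{"name": "step_hand", "arguments": {
  "plan": [
    [0,0,0,0,0,0],
    [0,0,0,0,0,0],
    [0,0,0,0,0,0],
    [0,0,0,0,0,0],
    [0,0,0,0,0,0],
    [0,0,0,0,0,0]
  ],
  "jaw": 0.0,
  "squeeze": 40
}}

```text
clock: 8.8
ee_pos: [0.4484, -0.3262, 0.2338]
tool_rot: [[-0.001, 1.0, 0.0], [1.0, 0.001, -0.0], [-0.0, 0.0, -1.0]]
contact_force: [0.2, -0.7, 2.0]
grip_width: 0.059
finger_force: 40.0
```

Scaled: -0.236 m is -9.44, -0.225 m is -9.

Request:
{"name": "step_hand", "arguments": {
  "plan": [
    [0,0,-0.2,0,0,0],
    [0,0,-0.6,0,0,0],
    [0,0,-1.4,0,0,0],
    [0,0,-2.4,0,0,0],
    [0,0,-3.6,0,0,0],
    [0,0,-4.8,0,0,0],
    [0,0,-6,0,0,0],
    [0,0,-7.2,0,0,0],
    [0,0,-8.2,0,0,0],
    [0,0,-9,0,0,0],
    [0,0,-9.44,0,0,0],
    [0,0,-9.44,0,0,0]
  ],
  "squeeze": 45
}}

```text
clock: 9.8
ee_pos: [0.4486, -0.3263, 0.4726]
tool_rot: [[-0.001, 1.0, 0.004], [1.0, 0.001, -0.003], [-0.003, 0.004, -1.0]]
contact_force: [0.0, -0.3, -3.5]
grip_width: 0.051
finger_force: 45.0
```

Run:
```python
from h import *
S=env.capture("scene")[:,:,::-1];cv2.imwrite("pics/scene3.png",S)
```

```text
(no output)
```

View pics/scene3.png

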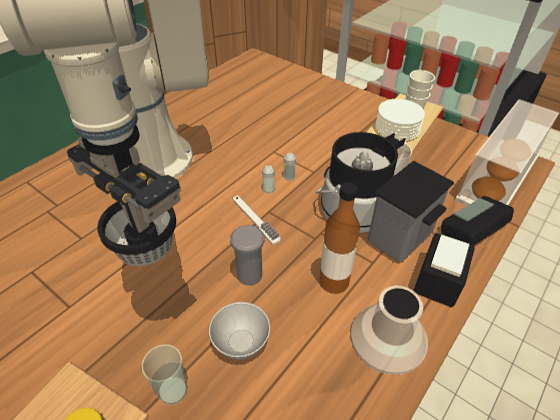

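Now move dx .524, dy .136. 2 calls.

The basket is held level by its bar at (137,232), and the brush lies clear on the counter at (258,220).

Request:
{"name": "step_hand", "arguments": {
  "plan": [
    [0.4,0,0,0,0,0],
    [1.2,0,0,0,0,0],
    [2.4,0,0,0,0,0],
    [3.6,0,0,0,0,0],
    [4.8,0,0,0,0,0],
    [6,0,0,0,0,0],
    [7.2,0,0,0,0,0],
    [8.4,0,0,0,0,0],
    [9.6,0.2,0,0,0,0],
    [10.8,0.48,0,0,0,0],
    [12,0.8,0,0,0,0],
    [13.2,1.2,0,0,0,0]
  ]
}}

```text
clock: 10.85
ee_pos: [0.477, 0.0059, 0.4679]
tool_rot: [[-0.001, 1.0, -0.003], [1.0, 0.001, 0.0], [0.0, -0.003, -1.0]]
contact_force: [-0.2, -1.0, -2.1]
grip_width: 0.056
finger_force: 45.0
```

Request:
{"name": "step_hand", "arguments": {
  "plan": [
    [1.2,0.4,0,0,0,0],
    [2.2,0.8,0,0,0,0],
    [3.2,1.28,0,0,0,0],
    [4.2,1.84,0,0,0,0],
    [5.2,2.48,0,0,0,0],
    [6.2,3.2,0,0,0,0],
    [7,3.72,0,0,0,0],
    [7.52,4.08,0,0,0,0],
    [7.76,4.24,0,0,0,0],
    [7.76,4.24,0,0,0,0],
    [7.76,4.24,0,0,0,0],
    [7.76,4.24,0,0,0,0]
  ]
}}

```text
clock: 11.85
ee_pos: [0.5832, 0.1972, 0.4691]
tool_rot: [[-0.001, 1.0, -0.001], [1.0, 0.001, -0.001], [-0.001, -0.001, -1.0]]
contact_force: [-0.2, -0.3, -1.9]
grip_width: 0.056
finger_force: 45.0
```

Request:
{"name": "step_hand", "arguments": {
  "plan": [
    [0.04,0.04,0.4,0,0,0],
    [0.04,0.04,0.88,0,0,0],
    [0.04,0.04,1.28,0,0,0],
    [0.04,0.04,1.52,0,0,0],
    [0.04,0.04,1.72,0,0,0],
    [0.04,0.04,1.88,0,0,0],
    [0.04,0.04,2.04,0,0,0],
    [0.04,0.04,2.16,0,0,0],
    [0.04,0.04,2.28,0,0,0],
    [0.04,0.04,2.36,0,0,0],
    [0.04,0.04,2.4,0,0,0],
    [0.04,0.04,2.4,0,0,0]
  ]
}}

```text
clock: 12.85
ee_pos: [0.5849, 0.199, 0.4096]
tool_rot: [[-0.001, 1.0, 0.0], [1.0, 0.001, 0.0], [0.0, 0.0, -1.0]]
contact_force: [0.1, 0.0, -2.2]
grip_width: 0.057
finger_force: 45.0
```

Nothing has touched on the way down, so the nose is in the bore. Creeping onto the teeth.

Request:
{"name": "step_hand", "arguments": {
  "plan": [
    [0,0,0.04,0,0,0],
    [0,0,0.08,0,0,0],
    [0,0,0.12,0,0,0],
    [0,0,0.16,0,0,0],
    [0,0,0.2,0,0,0],
    [0,0,0.2,0,0,0]
  ]
}}

```text
clock: 13.35
ee_pos: [0.5852, 0.199, 0.4053]
tool_rot: [[-0.001, 1.0, 0.001], [1.0, 0.001, 0.0], [0.0, 0.001, -1.0]]
contact_force: [-0.0, -0.3, 1.9]
grip_width: 0.056
finger_force: 45.0
```

Scaled: 0.002 m is 0.08, 0.001 m is 0.04.

Request:
{"name": "step_hand", "arguments": {
  "plan": [
    [0,0,0.04,0,0,0],
    [0,0,0.08,0,0,0],
    [0,0,0.08,0,0,0]
  ]
}}

```text
clock: 13.6
ee_pos: [0.5856, 0.199, 0.4045]
tool_rot: [[-0.001, 1.0, 0.003], [1.0, 0.001, 0.001], [0.001, 0.003, -1.0]]
contact_force: [1.1, -2.2, 10.1]
grip_width: 0.05
finger_force: 45.1
```

Request:
{"name": "step_hand", "arguments": {
  "plan": [
    [0,0,0,0,0,0.05],
    [0,0,0,0,0,0.1],
    [0,0,0,0,0,0.15],
    [0,0,0,0,0,0.2],
    [0,0,0,0,0,0.2]
  ]
}}

```text
clock: 14.02
ee_pos: [0.585, 0.1993, 0.4027]
tool_rot: [[0.2, 0.98, 0.001], [0.98, -0.2, 0.001], [0.001, 0.0, -1.0]]
contact_force: [1.2, 2.0, -0.9]
grip_width: 0.056
finger_force: 45.1
```

The force fell away during the turn, so it may have meshed. Pushing down to check.

Request:
{"name": "step_hand", "arguments": {
  "plan": [
    [0,0,0.04,0,0,0],
    [0,0,0.08,0,0,0],
    [0,0,0.12,0,0,0],
    [0,0,0.16,0,0,0]
  ]
}}

```text
clock: 14.35
ee_pos: [0.585, 0.1991, 0.3987]
tool_rot: [[0.197, 0.98, 0.0], [0.98, -0.197, 0.0], [0.0, 0.0, -1.0]]
contact_force: [1.7, 3.0, -1.0]
grip_width: 0.058
finger_force: 45.1
```

Request:
{"name": "step_hand", "arguments": {
  "plan": [
    [0,0,0.06,0,0,0],
    [0,0,0.12,0,0,0],
    [0,0,0.18,0,0,0],
    [0,0,0.22,0,0,0],
    [0,0,0.26,0,0,0],
    [0,0,0.3,0,0,0],
    [0,0,0.32,0,0,0],
    [0,0,0.32,0,0,0]
  ]
}}

```text
clock: 15.02
ee_pos: [0.5858, 0.1992, 0.3921]
tool_rot: [[0.198, 0.98, 0.004], [0.98, -0.198, 0.001], [0.002, 0.003, -1.0]]
contact_force: [4.5, 3.2, 6.6]
grip_width: 0.054
finger_force: 45.0
```

Seated at ee 0.392, as expected. Letting go, pressing the crown lightly to confirm, then retreating.

Scaled: -0.001 m is -0.04.

Request:
{"name": "step_hand", "arguments": {
  "plan": [
    [0,0,-0.04,0,0,0],
    [0,0,-0.04,0,0,0],
    [0,0,-0.04,0,0,0],
    [0,0,-0.04,0,0,0]
  ],
  "jaw": 0.25
}}

```text
clock: 15.35
ee_pos: [0.5845, 0.1987, 0.3911]
tool_rot: [[0.198, 0.98, -0.002], [0.98, -0.198, -0.001], [-0.001, -0.002, -1.0]]
contact_force: [-0.1, 0.2, -0.8]
grip_width: 0.251
finger_force: 0.0
```

Request:
{"name": "step_hand", "arguments": {
  "plan": [
    [0,0,0.04,0,0,0],
    [0,0,0.08,0,0,0],
    [0,0,0.12,0,0,0],
    [0,0,0.16,0,0,0]
  ]
}}

```text
clock: 15.68
ee_pos: [0.5847, 0.1989, 0.3894]
tool_rot: [[0.198, 0.98, -0.0], [0.98, -0.198, -0.0], [-0.0, -0.0, -1.0]]
contact_force: [-8.3, -2.7, 25.4]
grip_width: 0.249
finger_force: 12.4
```

The crown resists at 0.199, which is 158 + 41 mm, so the basket is home.

The rows are not in the units I measure in: shifts go in units of 25 mm. I convert before sending: -0.13 m is -5.2, -0.12 m is -4.8.

Request:
{"name": "step_hand", "arguments": {
  "plan": [
    [0,0,-0.12,0,0,0],
    [0,0,-0.24,0,0,0],
    [0,0,-0.6,0,0,0],
    [0,0,-1.4,0,0,0],
    [0,0,-2.4,0,0,0],
    [0,0,-3.6,0,0,0],
    [0,0,-4.8,0,0,0],
    [0,0,-5.2,0,0,0],
    [0,0,-5.2,0,0,0]
  ],
  "jaw": 0.25
}}

```text
clock: 16.43
ee_pos: [0.5853, 0.1992, 0.5211]
tool_rot: [[0.198, 0.98, 0.005], [0.98, -0.198, 0.002], [0.003, 0.005, -1.0]]
contact_force: [-0.2, 0.2, 0.2]
grip_width: 0.249
finger_force: 0.0
```

Run:
```python
from h import *
m=env.camera_model("wrist");s=env.sense();I=env.capture("wrist")[:,:,::-1];cv2.imwrite("pics/w3.png",I)
S=env.capture("scene")[:,:,::-1];cv2.imwrite("pics/scene4.png",S);ms=env.camera_model("scene")
# scan of dark regions: crown dark blob centre in wrist view, at z .199
K=m["camera_matrix"]; p=m["rotation"].T@(np.array([.585,.1985,.199])-m["xyz"]);u=(K@p)[:2]/p[2];print("expected crown px",u)
k=((I.max(2)<75)*255).astype(np.uint8);n,l,st,c=cv2.connectedComponentsWithStats(k)
for i in range(1,n):
    if st[i,4]>300:
        print(st[i],c[i])
        if np.hypot(*(c[i]-u))<15:
            cc=big(((l==i)*255).astype(np.uint8),(0,0,560,420))
            for z in(.199,.213):print(z,down(m,cc,z))
print(s["ee_pos"],s["contact_force"],s["clock"])
```

```text
expected crown px [279.2558 202.843 ]
[  195     0   365   266 40544] [397.8666 150.1177]
[ 252  168   59   65 2904] [281.3275 200.1188]
0.199 (array([0.5871, 0.1999]), np.float64(0.0262128095333581))
0.213 (array([0.5877, 0.2031]), np.float64(0.024999172873108894))
[    0   243   560   171 44035] [278.7105 349.2651]
[ 67 419 438   1 438] [285.5 419. ]
[0.5853 0.1992 0.5211] [-0.2473  0.2381  0.2201] 16.4333
```

```bash
python3 -c "
from station import env
print(env.sign_off())"
```

```text
the job is handed in; nothing more can be done
None
```

The job is handed in at about 16.5 s: the brush lies on the counter, and the basket is meshed and home on the drive, with its crown measured at 199 mm, the height it should be when home. The hand-in printed no verdict.

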